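# Power the instrument and hold in its recessed reset

### The arm

A 7-joint arm with a two-finger parallel gripper is mounted at the origin on the work surface. World frame = base frame: x ahead of the robot, y to its left, z up, the work surface at z = 0. Lengths are in mm, angles in rad, forces in N, time in s.
With the tool pointing down it reaches from about 400 to 875 mm from the base axis. Payload 4.4 kg.
Tool frame: the origin (TCP) lies at the very end of the fingers, on their centre line; the grasp point (between the pads) lies 19 mm behind it; y points along the fingers, x is the direction in which the jaws open and shut, and the axes are right-handed (so a half turn about y gives the same grasp; the last joint's range is limited). The gripper opens to 85 mm and grips with 20 to 120 N. Pads are 22 mm wide; open, the fingers measure 114 mm over their backs; the gripper's body (76 mm by 85 mm) begins 54 mm behind the grasp point. The pads swing forward as they close: fully open they stand 13 mm farther back than shut.
Start: joints at [1.24, 0.628, 0.038, 1.517, -0.027, 0.996, -0.02], TCP at [170.143, -627.351, 231.313] pointing down, gripper open.
Joint ranges: [-3.06, 3.06], [-0.37, 2.12], [-1.25, 1.32], [0.18, 2.47], [-1.1, 4.24], [0.23, 1.98], [-2.94, 2.94]. Speed limits (rad/s): [2.57, 2.57, 3.14, 3.14, 3.14, 3.14, 3.14].

### API

Orientations are given as [roll, pitch, yaw] about the fixed x, y, z axes, in that order (R = Rz(yaw) Ry(pitch) Rx(roll)).
In Python, from cell import readout, eyes, finish_job gives the robot as it stands. The module is installed in compiled form; this text tells all that it offers.
- The arm moves only by the tool apply_moves, never from a script. Its argument "commands" is a list that holds one entry, the list of rows, each a list of 6 numbers: the shift along the tool's x, y, z in units of 0.04 m (1.0 is 0.04 m), then the turn, a rotation vector about the tool's x, y, z in units of 5 degrees (1.0 is 5 degrees). A call has 1 to 8 rows; each row shifts and turns the pose as measured when the row begins, along the tool's axes as they then stand; what a row does not reach is not made up. A row lasts 1/12 s, in which the tool goes at most 41.7 mm and 7.16 degrees, less where a joint would pass 70% of its speed; a pose out of reach is approached as far as the arm can. A call with a number of a shift or a turn outside -1 to 1 is refused whole. A call with a gripper value outside its range is refused whole. "claw" is the finger opening in mm, from 0 to 85.4, set as the call begins (left out, the last holds). The fingers move at their own pace and stop on an object; the grip force is fixed at half the most. Time passes only in rows, so rows that do not move let the fingers close. It gives the time, the measured TCP pose, the force and the opening at its end, in the units of the state.
- readout.read_state(): the state, without advancing time (a new reading comes with each control period).
- eyes.get_image(name): name is "side" or "top" or "wrist"; returns a dict with "image" (384x512x3 uint8, red, green, blue), "mtx" (3x3 intrinsics, pixels), "rvec" (rotation vector, rad) and "tvec" (3), from world to camera coordinates, as OpenCV has them. Camera axes: x right, y down, z forward; pixel columns grow to the right and rows downward; lengths in mm; the calibration is good to about 2 mm. A picture is of the moment at which its call begins. There is no depth.
- finish_job(): hands the job in, once; it reports no verdict.
The state is a dict: "clock": time; "qpos": joint angles; "qd": joint speeds; "tau": joint torques, N m; "eef_pos": TCP position; "tool_rot": TCP orientation; "force": force on the tool from outside, world axes, zero at the start; "torque": the same for the moment, N m; "width": finger opening in mm.
Only numpy, scipy, OpenCV 4.12 (cv2) and the standard library are available. Lean on these libraries where they do the work, as an engineer would, in place of code of your own. Each camera call takes 0.05 s, during which the arm holds its last target. There are 200 camera calls.

### The job

Switch on the test supply by turning the bar handle on the grey supply box a quarter turn clockwise to its on detent. Then take the stylus out of its stand, reach it through the round aperture in the top of the aluminium instrument housing and hold the recessed reset button fully down, finishing while the gripper still holds the stylus on the button. Do not press the button before the supply is on, and leave the other things on the bench where they are.

Things in the scene. Friction and masses are not known exactly. Their poses are not given: they have to be found in the camera images.
- supply_box: grey painted steel box fixed to the bench, 130 x 110 x 70 mm high (x, y, z), origin at the centre of its underside; the rotary handle is centred on its top
- handle (a joint): angle of the rotary handle, rad: 0 off (the bar lies along the box's x axis), 1.57 on (a quarter turn clockwise seen from above; the bar lies along the box's y axis). End stops at both. Sprung over centre: up to about 0.12 N m resists the first half, past the middle it pulls itself on, also when let go
- handle_grip (a point): point on the handle's upright turning axis, 100 mm above the bench, at the height to pinch. The handle is a black bar 56 long, 14 wide and 32 mm tall, from 78 to 110 mm above the bench, standing on a 50 mm dia. disc that is 8 mm thick. The point turns with the bar: its x axis runs along the bar, towards the end with a small white mark on top
- stand: dark steel block fixed to the bench, 70 x 70 x 60 mm high, origin at the centre of its underside, with one upright 12 mm through hole at its centre that holds the stylus
- stylus: loose steel stylus, 60 g nominal, 106 mm long, standing tip down in the stand. Origin at the centre of its tip end, z up along it towards the grip: shaft 8 mm dia. from 0 to 55 mm, flange 28 mm dia. from 55 to 61 mm (rests on the stand's top), round aluminium grip 16 mm dia. from 61 to 106 mm
- stylus_tip (a point): the centre of the stylus's tip end (the body's origin)
- housing: cast aluminium instrument housing fixed to the bench, 120 x 100 x 80 mm high, origin at the centre of its underside; a dark round dial on its -x face, a connector on its +x face, a thin steel plate and four screw heads on top
- aperture (a point): centre of the mouth of the round upright aperture, 19 mm dia. with a dark ring about it, in the housing's top face, 80 mm above the bench, 25 mm towards +x and 18 mm towards +y from the housing's middle; axes as the housing. The bore is 40 mm deep with straight walls; the button stands in it
- reset_button (a joint): how far the reset button is pressed, m: 0 out, 0.006 fully down against a hard stop. Springs back; takes about 1.7 N to start and 5 N fully down
- button_face (a point): centre of the button's top face, 15.6 mm dia., when out 30 mm below the aperture's mouth (50 mm above the bench)
- bearing_race: bystander: steel bearing race, ring 52 mm dia., 15 mm high, origin at centre of underside
- yellow_knob: bystander: yellow plastic knob, 36 mm dia., 22 mm high, origin at centre of underside
- rotor: bystander: bronze rotor, disc 64 mm dia. with a hub, 34 mm high, origin at centre of underside
- jar: bystander: closed glass jar, 56 mm dia., 70 mm high, origin at centre of underside
- screwdriver: bystander: screwdriver lying on the bench
- cover_plate: bystander: flat aluminium plate, 60 x 50 x 6 mm, origin at centre of underside
- spacer: bystander: brass ring, 40 mm dia., 20 mm high, origin at centre of underside
Things that resemble listed ones, but are neither listed nor needed, are in the scene too. Leave any red look-alike of the stylus alone.

How it is judged:
By the outcome, as a careful person would: the job done as asked, in the order asked, and still so for the second after the job is handed in, while the arm keeps its last pose, push and grip.
It also fails if it takes over 54 s, if anything falls off the work surface, if the arm or the gripper's body presses on something with over 40 N, if the wrist force passes 120 N, or if a joint passes its speed limit or range.

## Working session

There is one attempt and no reset: what is moved stays moved. The work goes in short steps, Python scripts to look and compute and a tool call to move; the robot and the scene stay as the last step left them, time stands still between calls to the robot, and variables do not carry over. Pictures are saved under pics/ and viewed, about 8 in all and at most 12, crops included, and the job is handed in when it is done.

Besides the shell and the picture viewer there is one more tool, called after ">>>" as name([rows], argument=value, ...), one row to a line, values as JSON. apply_moves: Moves the arm, as the interface text tells. Shifts and turns lie within -1 to 1; 1 stands for 0.04 m of shift or 5 degrees of turn. Its arguments: {"type":"object","properties":{"commands":{"type":"array"},"claw":{"type":"number"}},"required":["commands"]}

```bash
mkdir -p pics; cat > h.py <<'E'
import numpy as np, cv2
from cell import readout, eyes, finish_job
from scipy.spatial.transform import Rotation as Ro
def grab(n,f):
    d=eyes.get_image(n); cv2.imwrite(f'pics/{f}.png',d['image'][:,:,::-1]); np.savez(f'pics/{f}.npz',**d); return d
def load(f): return np.load(f'pics/{f}.npz')
def ray(d,u,v):
    R=cv2.Rodrigues(d['rvec'])[0]; c=-R.T@np.ravel(d['tvec']); r=R.T@np.linalg.inv(d['mtx'])@np.array([u,v,1.]); return c,r
def atz(d,u,v,z):
    c,r=ray(d,u,v); return c+r*(z-c[2])/r[2]
def proj(d,P): return cv2.projectPoints(np.atleast_2d(np.array(P,float)),d['rvec'],d['tvec'],d['mtx'],None)[0][:,0]
def st():
    s=readout.read_state(); print({k:np.round(s[k],3).tolist() for k in('clock','qpos','eef_pos','tool_rot','force','width')}); return s
def crop(f,x0,y0,w,h,k,g):
    im=cv2.imread(f'pics/{f}.png')[y0:y0+h,x0:x0+w]; cv2.imwrite(f'pics/{g}.png',cv2.resize(im,None,fx=k,fy=k,interpolation=cv2.INTER_CUBIC))
def delta(s,p,R):
    # shift in tool axes (units) and turn
    T=Ro.from_euler('xyz',s['tool_rot']); print('shift u',np.round(T.inv().apply(np.array(p)-s['eef_pos'])/40,2),'turn u',np.round(np.degrees((T.inv()*R).as_rotvec())/5,2))
E
python3 - <<'E'
from h import *
s=st(); print(Ro.from_euler('xyz',s['tool_rot']).as_matrix().round(3))
a=grab('top','t0');b=grab('side','s0')
for d in(a,b): print(ray(d,256,192))
cv2.imwrite('pics/both.png',cv2.resize(np.vstack([a['image'],b['image']])[:,:,::-1],None,fx=.78,fy=.78))
E
```

```text
{'clock': 0.0, 'qpos': [1.24, 0.629, 0.038, 1.518, -0.027, 0.996, -0.02], 'eef_pos': [169.974, -626.742, 230.396], 'tool_rot': [-1.571, 0.002, -1.306], 'force': [0.095, -0.081, -0.111], 'width': 85.783}
[[ 0.262 -0.001  0.965]
 [-0.965  0.002  0.262]
 [-0.002 -1.    -0.   ]]
(array([383.5195302 ,  15.98912604, 946.42317027]), array([ 0.19513954, -0.00310928, -0.98091731]))
(array([ 401.17071589, -765.12741029,  616.01809491]), array([ 0.15352751,  0.81463999, -0.55930198]))
```

View pics/t0.png

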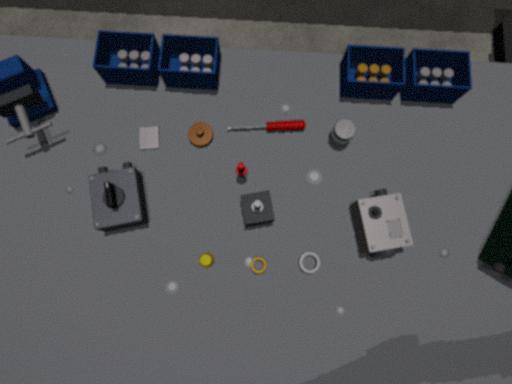

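View pics/s0.png

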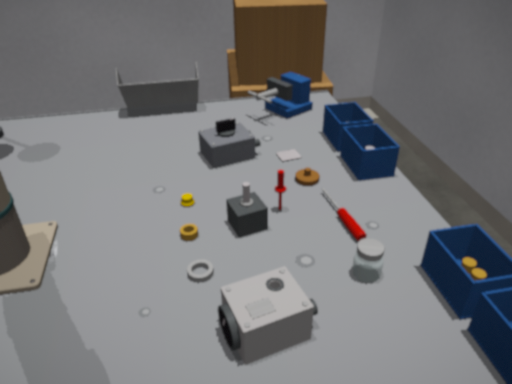

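Top view: supply box at (117,198) with a black bar; stand (257,208) with a grey stylus. A red look-alike at (241,170) is to be left alone. The housing is at (384,222) with a dark aperture at (375,212). Side view: housing (265,310), dial at the left (230,325), stylus (246,195). The grey stylus standing in the dark block fits the description. I'll confirm it in an enlarged crop.

```bash
python3 - <<'E'
from h import *
crop('t0',75,155,80,80,4,'a');crop('t0',230,170,60,80,4,'b');crop('t0',340,180,80,80,4,'c');
t=np.hstack([cv2.imread(f'pics/{k}.png') for k in 'ac']+[cv2.imread('pics/b.png')[:, :]])
crop('s0',190,110,75,60,4,'d');crop('s0',215,265,110,90,3,'e')
d=cv2.imread('pics/d.png');e=cv2.imread('pics/e.png')
w=np.zeros((270,t.shape[1],3),np.uint8);w[:240,:300]=d;w[:270,300:630]=e
x=np.vstack([t,w]);print(x.shape);x=x[:,:];cv2.imwrite('pics/mos.png',cv2.resize(x,(800,int(x.shape[0]*800/x.shape[1]))))
a=load('t0')
for n,u,v,z in[('box',117,198,70),('stylus',257,207,106),('ap',375,212,80),('hous',384,222,80)]:print(n,atz(a,u,v,z).round(1))
E
```

```text
(590, 880, 3)
box [524.1 332.   70. ]
stylus [517.2   9.2 106. ]
ap [ 526.4 -258.7   80. ]
hous [ 504.8 -278.8   80. ]
```

View pics/mos.png

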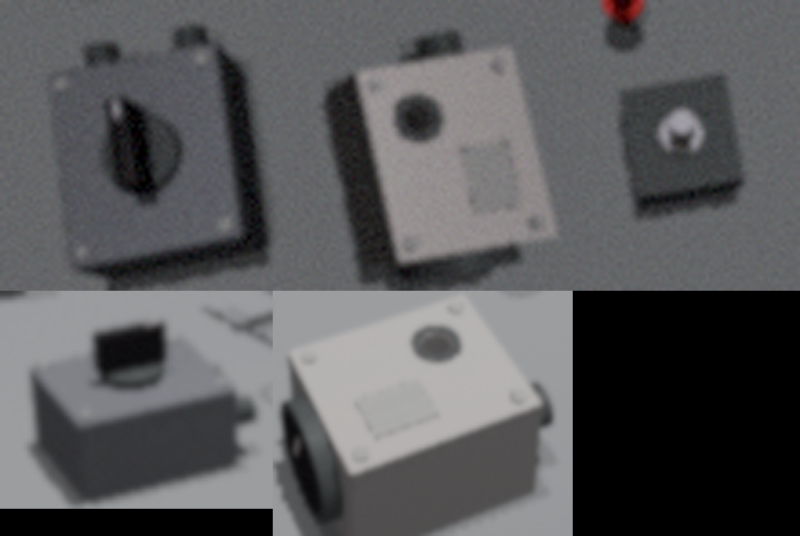

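```bash
python3 - <<'E'
from h import *
a=load('t0');s=800/880
def W(x,y,z):
    k=4*s
    ox,oy,off=((75,155,0),(340,180,320*s),(230,170,640*s))[0 if x<291 else 1 if x<582 else 2]
    return atz(a,ox+(x-off)/k,oy+y/k,z)
def rep(n,pts,z):
    P=np.array([W(*p,z)[:2] for p in pts]);c=P.mean(0);e=(P[0]-P[3])+(P[1]-P[2]);f=(P[0]-P[1])+(P[3]-P[2])
    print(n,c.round(1),'yaw',np.degrees([np.arctan2(e[1],e[0]),np.arctan2(-f[0],f[1])]).round(1),'size',np.linalg.norm(e)/2,np.linalg.norm(f)/2);return c,np.arctan2(e[1],e[0])
rep('box',[(60,84),(202,57),(227,224),(81,252)],71)
c,y=rep('hous',[(376,86),(498,65),(535,222),(410,243)],81)
print('ap from hous',c+[25*np.cos(y)-18*np.sin(y),25*np.sin(y)+18*np.cos(y)],'direct',W(418,118,80))
rep('stand',[(620,92),(724,75),(743,180),(636,203)],60)
print('disc',W(145,150,78),'grip top?',W(683,118,111),W(681,132,66))
E
```

```text
box [525.6 338.4] yaw [15.3 14.7] size 110.08227021564446 91.44276798915757
hous [ 504.6 -280.8] yaw [12.2 13.1] size 98.63523062491461 78.6126188498272
ap from hous [ 525.21775594 -257.92799507] direct [ 525.31685457 -258.56959766   80.        ]
stand [523.    8.2] yaw [12.4 14.3] size 70.52498933060645 68.61080614772432
disc [526.54847653 334.50301266  78.        ] grip top? [526.62921292   7.97740889 111.        ] [525.27058344   8.29482007  66.        ]
```

>>> apply_moves([
  [[0,0,1,0,0,0],[0,0,1,0,0,0],[0,0,1,0,0,0],[0,0,1,0,0,0],[-1,0,0.5,0,0,0],[-1,0,0.5,0,0,0],[-1,0,0.3,0,0,0],[-1,0,0.3,0,0,0]],
])

```text
clock: 0.77
eef_pos: [345.2, -426.1, 222.6]
tool_rot: [-1.578, 0.001, -1.322]
force: [1.4, 0.9, 0.2]
width: 85.7
```

>>> apply_moves([
  [[-0.9,0,0.49,0,0,0],[-0.9,0,0.49,0,0,0],[-0.9,0,0.49,0,0,0],[-0.9,0,0.49,0,0,0],[-0.9,0,0.49,0,0,0],[-0.9,0,0.49,0,0,0],[-0.9,0,0.49,0,0,0],[-0.9,0,0.49,0,0,0]],
])

```text
clock: 1.43
eef_pos: [421.4, -102.3, 220.9]
tool_rot: [-1.581, 0.005, -1.326]
force: [0.1, -1.0, -0.4]
width: 85.7
```

```bash
python3 -c "
from h import *
s=st()"
```

```text
{'clock': 1.433, 'qpos': [0.17, 0.346, 0.005, 2.092, -0.003, 0.715, -1.149], 'eef_pos': [421.432, -102.319, 220.869], 'tool_rot': [-1.581, 0.005, -1.326], 'force': [0.145, -1.041, -0.425], 'width': 85.651}
```

>>> apply_moves([
  [[0,0,0,0,-1,0],[0,0,0,0,-1,0],[0,0,0,0,-1,0],[0,0,0,0,-1,0],[0,0,0,0,-1,0],[0,0,0,0,-1,0],[0,0,0,0,-1,0],[0,0,0,0,-1,0]],
])

```text
clock: 2.1
eef_pos: [423.0, -85.5, 219.7]
tool_rot: [-1.572, 0.016, -0.568]
force: [-0.3, -0.8, -0.0]
width: 85.3
```

>>> apply_moves([
  [[0,0,0,0,-1,0],[0,0,0,0,-1,0],[0,0,0,0,-1,0],[0,0,0,0,-1,0],[0,0,0,0,-1,0],[0,0,0,0,-1,0],[0,0,0,0,-1,0],[0,0,0,0,-1,0]],
])

```text
clock: 2.77
eef_pos: [420.8, -85.5, 218.2]
tool_rot: [-1.559, 0.017, 0.167]
force: [-1.1, -0.1, 0.2]
width: 85.2
```

>>> apply_moves([
  [[0,0,0,0,-1,0],[0,0,0,0,-1,0],[0,0,0,0,-1,0],[0,0,0,0,-1,0],[0,0,0,0,-1,0],[0,0,0,0,-1,0],[0,0,0,0,-1,0],[0,0,0,0,-1,0]],
])

```text
clock: 3.43
eef_pos: [418.6, -85.8, 216.7]
tool_rot: [-1.547, 0.007, 0.9]
force: [-0.4, 0.3, -0.0]
width: 85.3
```

>>> apply_moves([
  [[0,0,0,0,-1,0],[0,0,0,0,-1,0],[0,0,0,0,-1,0],[0,0,0,0,-1,0],[0,0,0,0,-1,0],[0,0,0,0,-1,0],[0,0,0,0,-1,0],[0,0,0,0,-1,0]],
])

```text
clock: 4.1
eef_pos: [416.5, -86.6, 215.3]
tool_rot: [-1.544, -0.011, 1.633]
force: [-0.1, -0.4, 0.1]
width: 85.7
```

```bash
python3 -c "
from h import *
s=st()
# tool x along +y of box (yaw 15): 
y=np.radians(15); X=[-np.sin(y),np.cos(y),0];Y=[0,0,-1];Z=np.cross(X,Y)
delta(s,[525.5,336,190],Ro.from_matrix(np.c_[X,Y,Z]))"
```

```text
{'clock': 4.1, 'qpos': [0.725, 0.446, -0.801, 2.09, 0.428, 0.806, 1.294], 'eef_pos': [416.468, -86.59, 215.25], 'tool_rot': [-1.544, -0.011, 1.633], 'force': [-0.09, -0.372, 0.112], 'width': 85.715}
shift u [10.37  0.65 -3.4 ] turn u [-0.29 -2.29  0.16]
```

>>> apply_moves([
  [[0.9,0,-0.3,-0.05,-0.4,0.02],[0.9,0,-0.3,-0.05,-0.4,0.02],[0.9,0,-0.3,-0.05,-0.4,0.02],[0.9,0,-0.3,-0.05,-0.4,0.02],[0.9,0,-0.3,-0.05,-0.4,0.02],[0.9,0,-0.3,0,-0.2,0],[0.9,0,-0.2,0,0,0],[0.9,0,-0.2,0,0,0]],
])

```text
clock: 4.77
eef_pos: [455.5, 208.0, 211.3]
tool_rot: [-1.56, -0.0, 1.808]
force: [-0.4, 0.1, 0.0]
width: 85.5
```

```bash
python3 -c "
from h import *
s=st()
y=np.radians(15); X=[-np.sin(y),np.cos(y),0];Y=[0,0,-1];Z=np.cross(X,Y)
delta(s,[525.5,336,190],Ro.from_matrix(np.c_[X,Y,Z]))"
```

```text
{'clock': 4.767, 'qpos': [0.051, 0.552, -0.792, 1.926, 0.498, 0.882, 0.811], 'eef_pos': [455.504, 207.97, 211.323], 'tool_rot': [-1.56, -0.0, 1.808], 'force': [-0.409, 0.089, 0.01], 'width': 85.535}
shift u [ 2.7   0.51 -2.46] turn u [-0.13 -0.28  0.01]
```

>>> apply_moves([
  [[0.7,0.1,-0.63,-0.1,-0.28,0],[0.7,0.1,-0.63,0,0,0],[0.7,0.15,-0.63,0,0,0],[0.5,0.15,-0.53,0,0,0],[0,0,0,0,0,0]],
])

```text
clock: 5.18
eef_pos: [520.3, 348.7, 188.8]
tool_rot: [-1.568, -0.005, 1.845]
force: [-0.1, -0.7, -0.1]
width: 85.3
```

```bash
python3 - <<'E'
from h import *
s=st()
grab('wrist','w1');grab('top','t1');grab('side','s1')
cv2.imwrite('pics/m1.png',np.hstack([cv2.resize(cv2.imread('pics/w1.png'),(512,384)),cv2.resize(cv2.imread('pics/t1.png')[150:246,75:147],(288,384))]))
y=np.radians(15); X=[-np.sin(y),np.cos(y),0];Y=[0,0,-1];Z=np.cross(X,Y)
delta(s,[525.5,336,190],Ro.from_matrix(np.c_[X,Y,Z]))
print(proj(load('w1'),[[525.5,336,110],[525.5,336,78],s['eef_pos']]))
E
```

```text
{'clock': 5.183, 'qpos': [-0.207, 0.738, -0.736, 1.618, 0.558, 1.007, 0.725], 'eef_pos': [520.271, 348.679, 188.834], 'tool_rot': [-1.568, -0.005, 1.845], 'force': [-0.08, -0.672, -0.145], 'width': 85.337}
shift u [-0.34 -0.03 -0.04] turn u [-0.03  0.14  0.05]
[[238.18988246 202.24041636]
 [239.77266236 190.45369905]
 [255.6781336  247.70264015]]
```

View pics/m1.png

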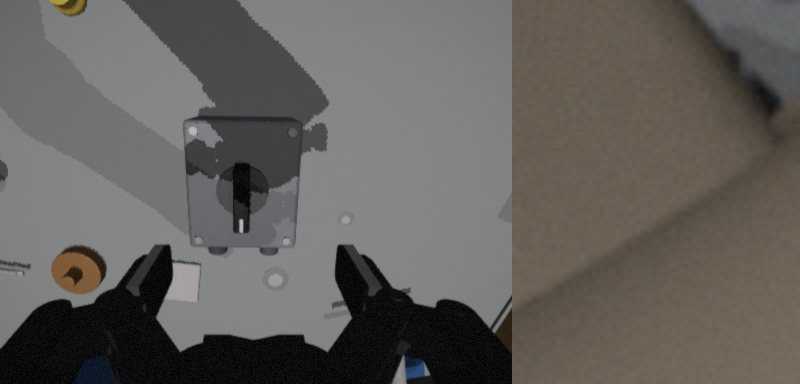

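Wrist view: the bar's top runs from (241,165) to (241,233), with the white mark at (241,226). The disc centre is at (243,190). The bar lies along the jaws' flats as planned.

```bash
python3 - <<'E'
from h import *
d=load('w1');s=st()
p,q=atz(d,241.5,165,110),atz(d,241,233,110);v=q-p;print(p,q,(p+q)/2,np.degrees(np.arctan2(v[1],v[0])),atz(d,243,190,78))
P=np.array([atz(d,*x,71)[:2] for x in[(193,131),(293,132),(286,241),(198,240)]]);print(P.mean(0),[np.degrees(np.arctan2(*(P[i]-P[j])[::-1])) for i,j in((3,0),(2,1))])
y=np.radians(15); X=[-np.sin(y),np.cos(y),0];Y=[0,0,-1];Z=np.cross(X,Y)
delta(s,[525.5,335,84],Ro.from_matrix(np.c_[X,Y,Z]))
E
```

```text
{'clock': 5.333, 'qpos': [-0.201, 0.733, -0.735, 1.626, 0.557, 1.009, 0.726], 'eef_pos': [518.809, 342.235, 189.553], 'tool_rot': [-1.565, 0.001, 1.842], 'force': [-0.064, -0.204, 0.003], 'width': 85.223}
[494.11280941 330.5074459  110.        ] [552.26981663 345.52874352 110.        ] [523.19131302 338.01809471 110.        ] 14.48233606611013 [524.25177329 338.81083448  78.        ]
[526.00839423 338.59475545] [np.float64(14.528412094582446), np.float64(14.3846322260292)]
shift u [-0.22  2.64 -0.13] turn u [-0.06  0.11 -0.01]
```

>>> apply_moves([
  [[-0.14,0.6,-0.13,0,0.15,0],[0,0.6,0,0,0,0],[0,0.6,0,0,0,0],[0,0.6,0,0,0,0],[0,0.2,0,0,0,0],[0,0,0,0,0,0]],
])

```text
clock: 5.83
eef_pos: [526.6, 325.9, 85.9]
tool_rot: [-1.568, 0.009, 1.819]
force: [-0.5, -0.5, 0.8]
width: 85.4
```

```bash
python3 - <<'E'
from h import *
s=st()
y=np.radians(14.6); X=[-np.sin(y),np.cos(y),0];Y=[0,0,-1];Z=np.cross(X,Y)
delta(s,[525.0,338,85],Ro.from_matrix(np.c_[X,Y,Z]))
E
```

```text
{'clock': 5.833, 'qpos': [-0.228, 0.849, -0.641, 1.709, 0.67, 0.822, 0.636], 'eef_pos': [526.572, 325.922, 85.929], 'tool_rot': [-1.568, 0.009, 1.819], 'force': [-0.512, -0.509, 0.752], 'width': 85.368}
shift u [ 0.3   0.02 -0.04] turn u [-0.03 -0.07 -0.1 ]
```

>>> apply_moves([
  [[0.3,0,-0.04,0,-0.07,-0.1],[0,0,0,0,0,0]],
])

```text
clock: 6.0
eef_pos: [525.6, 336.8, 87.5]
tool_rot: [-1.568, -0.0, 1.823]
force: [-0.3, 1.3, -0.3]
width: 85.6
```

>>> apply_moves([
  [[0,0,0,0,0,0],[0,0,0,0,0,0],[0,0,0,0,0,0],[0,0,0,0,0,0],[0,0,0,0,0,0],[0,0,0,0,0,0],[0,0,0,0,0,0],[0,0,0,0,0,0]],
], claw=5)

```text
clock: 6.67
eef_pos: [527.8, 340.0, 93.4]
tool_rot: [-1.577, -0.004, 1.824]
force: [-0.5, 0.6, -0.6]
width: 12.7
```

```bash
python3 - <<'E'
from h import *
s=st()
y=np.radians(14.6); X=[-np.sin(y),np.cos(y),0];Y=[0,0,-1];Z=np.cross(X,Y)
delta(s,[525.0,338,85],Ro.from_matrix(np.c_[X,Y,Z]))
E
```

```text
{'clock': 6.667, 'qpos': [-0.237, 0.846, -0.652, 1.692, 0.663, 0.828, 0.638], 'eef_pos': [527.755, 340.038, 93.406], 'tool_rot': [-1.577, -0.004, 1.824], 'force': [-0.512, 0.572, -0.568], 'width': 12.737}
shift u [-0.03  0.21  0.08] turn u [ 0.07 -0.02  0.04]
```

>>> apply_moves([
  [[0,0,0,0,0,0],[0,0.02,0,0,0,0],[0,0.15,0,0,0,0],[0,0.18,0,0,0,0]],
], claw=30)

```text
clock: 7.0
eef_pos: [528.6, 340.4, 79.6]
tool_rot: [-1.579, -0.005, 1.824]
force: [0.1, -0.5, 0.0]
width: 30.2
```

>>> apply_moves([
  [[0,0.02,0,0,0,0],[0,0.02,0,0,0,0],[0,0.02,0,0,0,0],[0,0.02,0,0,0,0],[0,0.02,0,0,0,0],[0,0.02,0,0,0,0]],
], claw=5)

```text
clock: 7.5
eef_pos: [529.0, 340.4, 78.5]
tool_rot: [-1.581, -0.001, 1.824]
force: [-2.9, -1.9, 9.7]
width: 13.4
```

>>> apply_moves([
  [[0,-0.08,0.03,0,0,0],[0,0,0.03,0,0.6,0],[0,0,0.03,0,1,0],[0,0,0,0,1,0],[0,0,0,0,1,0],[0,0,0,0,1,0]],
])

```text
clock: 8.0
eef_pos: [529.1, 339.2, 78.6]
tool_rot: [-1.584, -0.007, 1.407]
force: [-1.1, -0.1, 3.1]
width: 13.0
```

```bash
python3 - <<'E'
from h import *
s=st();print(s['torque'])
E
```

```text
{'clock': 8.0, 'qpos': [-0.305, 0.834, -0.527, 1.707, 0.587, 0.749, 0.282], 'eef_pos': [529.074, 339.176, 78.58], 'tool_rot': [-1.584, -0.007, 1.407], 'force': [-1.083, -0.119, 3.105], 'width': 12.994}
[-0.38233094  0.28297366  0.16897536]
```

Turning smoothly at low force, so I'll continue.

>>> apply_moves([
  [[0,-0.04,0,0,1,0],[0,0,0,0,1,0],[0,0,0,0,1,0],[0,0,0,0,1,0],[0,0,0,0,1,0],[0,0,0,0,1,0],[0,0,0,0,1,0],[0,0,0,0,1,0]],
])

```text
clock: 8.67
eef_pos: [528.0, 337.3, 78.6]
tool_rot: [-1.579, -0.008, 0.673]
force: [-0.5, 0.6, 4.6]
width: 13.3
```

```bash
python3 - <<'E'
from h import *
s=st();print(s['torque'],'turned',np.degrees(1.824-s['tool_rot'][2]))
E
```

```text
{'clock': 8.667, 'qpos': [-0.417, 0.8, -0.333, 1.71, 0.39, 0.69, -0.285], 'eef_pos': [527.956, 337.301, 78.574], 'tool_rot': [-1.579, -0.008, 0.673], 'force': [-0.496, 0.562, 4.567], 'width': 13.268}
[-0.33216838  0.4380217  -0.04749566] turned 65.92670958434634
```

>>> apply_moves([
  [[0,-0.04,0,0,1,0],[0,0,0,0,1,0],[0,0,0,0,1,0],[0,0,0,0,1,0],[0,0,0,0,0.8,0],[0,0,0,0,0.5,0]],
])

```text
clock: 9.17
eef_pos: [526.8, 336.7, 78.6]
tool_rot: [-1.578, -0.008, 0.19]
force: [0.4, -0.7, 3.7]
width: 12.9
```

```bash
python3 - <<'E'
from h import *
s=st();print(s['torque'],'turned',np.degrees(1.824-s['tool_rot'][2]))
E
```

```text
{'clock': 9.167, 'qpos': [-0.497, 0.786, -0.202, 1.712, 0.248, 0.664, -0.646], 'eef_pos': [526.798, 336.731, 78.595], 'tool_rot': [-1.578, -0.008, 0.19], 'force': [0.354, -0.703, 3.669], 'width': 12.897}
[-0.35964027  0.17822846  1.80517624] turned 93.62470058366277
```

>>> apply_moves([
  [[0,0,0,0,0,0],[0,0,0,0,0,0],[0,0,0,0,0,0],[0,-0.6,0,0,0,0],[0,-0.9,0,0,0,0],[0,-0.9,0,0,0,0],[0,-0.9,0,0,0,0]],
], claw=50)

```text
clock: 9.75
eef_pos: [519.2, 333.5, 202.7]
tool_rot: [-1.586, 0.015, 0.193]
force: [0.8, -0.6, -0.9]
width: 49.7
```

```bash
python3 - <<'E'
from h import *
s=st()
d=grab('wrist','w2');a=load('t0')
print('red',atz(a,241,166,105),atz(a,241,176,0))
y=np.radians(13); X=[np.cos(y),np.sin(y),0];Y=[0,0,-1];Z=np.cross(X,Y)
delta(s,[525.0,8,190],Ro.from_matrix(np.c_[X,Y,Z]))
E
```

```text
{'clock': 9.75, 'qpos': [-0.469, 0.63, -0.25, 1.62, 0.19, 0.936, -0.595], 'eef_pos': [519.224, 333.506, 202.726], 'tool_rot': [-1.586, 0.015, 0.193], 'force': [0.761, -0.631, -0.871], 'width': 49.705}
red [608.46885813  50.56545115 105.        ] [610.52318055  53.14552094   0.        ]
shift u [-1.42  0.46 -8.01] turn u [ 0.18 -0.39 -0.18]
```

View pics/w2.png

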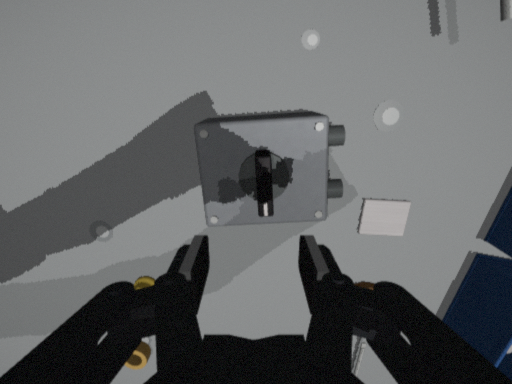

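The bar now lies across the box, from (264,152) to (265,214), square with its edges and with the mark end towards -y. The supply is on. Next is the stylus.

>>> apply_moves([
  [[-0.18,0,-0.96,0.05,0,-0.05],[-0.18,0,-0.96,0.05,0,-0.05],[-0.18,0,-0.96,0,0,0],[-0.18,0,-0.96,0,0,0],[-0.18,0,-0.96,0,0,0],[-0.18,0,-0.96,0,0,0],[-0.18,0,-0.96,0,0,0],[-0.15,0,-0.8,0,0,0]],
])

```text
clock: 10.47
eef_pos: [527.8, 34.4, 211.1]
tool_rot: [-1.556, -0.019, 0.215]
force: [0.3, -0.5, -0.6]
width: 49.9
```

>>> apply_moves([
  [[0,0,0,0,0,0],[0,0,0,0,0,0]],
])

```text
clock: 10.63
eef_pos: [527.2, 23.5, 210.0]
tool_rot: [-1.56, -0.016, 0.201]
force: [-0.2, 1.0, 0.2]
width: 49.8
```

```bash
python3 - <<'E'
from h import *
s=st()
d=grab('wrist','w3')
print(proj(d,[[525,8,111],[525,8,66]]))
y=np.radians(13); X=[np.cos(y),np.sin(y),0];Y=[0,0,-1];Z=np.cross(X,Y)
delta(s,[525.0,8,190],Ro.from_matrix(np.c_[X,Y,Z]))
E
```

```text
{'clock': 10.633, 'qpos': [0.103, 0.486, -0.279, 1.89, 0.168, 0.774, -0.063], 'eef_pos': [527.219, 23.486, 210.001], 'tool_rot': [-1.56, -0.016, 0.201], 'force': [-0.217, 0.978, 0.156], 'width': 49.754}
[[246.55346268 207.12070781]
 [246.77987901 192.16828284]]
shift u [-0.14  0.49 -0.37] turn u [-0.12 -0.3   0.19]
```

View pics/w3.png

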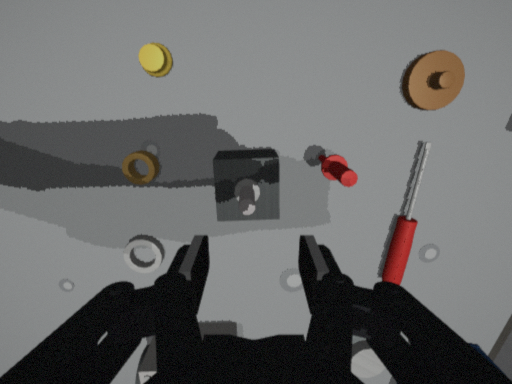

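The grip top is at (248,207) and the flange at (247,191), within 2 px of the prediction. The red look-alike at (345,175) is well clear. I'll align, then descend.

>>> apply_moves([
  [[-0.05,0.3,-0.37,-0.12,-0.3,0.19],[0,0.5,0,0,0,0],[0,0.5,0,0,0,0],[0,0.3,0,0,0,0],[0,0,0,0,0,0],[0,0,0,0,0,0]],
])

```text
clock: 11.18
eef_pos: [530.2, 16.8, 143.9]
tool_rot: [-1.568, -0.003, 0.24]
force: [-0.1, -0.5, -0.0]
width: 49.9
```

```bash
python3 - <<'E'
from h import *
s=st()
y=np.radians(13); X=[np.cos(y),np.sin(y),0];Y=[0,0,-1];Z=np.cross(X,Y)
delta(s,[525.5,8,74],Ro.from_matrix(np.c_[X,Y,Z]))
E
```

```text
{'clock': 11.183, 'qpos': [0.085, 0.588, -0.25, 1.935, 0.227, 0.642, -0.066], 'eef_pos': [530.214, 16.763, 143.852], 'tool_rot': [-1.568, -0.003, 0.24], 'force': [-0.093, -0.461, -0.016], 'width': 49.944}
shift u [-0.17  1.75 -0.19] turn u [-0.03  0.16  0.04]
```

>>> apply_moves([
  [[-0.15,0.2,-0.19,0,0.16,0],[0,0,0,0,0,0],[0,0,0,0,0,0]],
])

```text
clock: 11.43
eef_pos: [527.6, 12.3, 137.4]
tool_rot: [-1.567, -0.007, 0.232]
force: [-0.4, 0.6, 0.3]
width: 49.9
```

```bash
python3 - <<'E'
from h import *
s=st()
d=grab('wrist','w4')
print(proj(d,[[525.5,8,111],[525.5,8,66]]))
crop('w4',150,120,200,150,4,'w4c')
y=np.radians(13); X=[np.cos(y),np.sin(y),0];Y=[0,0,-1];Z=np.cross(X,Y)
delta(s,[525.5,8,74],Ro.from_matrix(np.c_[X,Y,Z]))
E
```

```text
{'clock': 11.433, 'qpos': [0.093, 0.594, -0.246, 1.95, 0.229, 0.618, -0.067], 'eef_pos': [527.621, 12.264, 137.445], 'tool_rot': [-1.567, -0.007, 0.232], 'force': [-0.424, 0.609, 0.251], 'width': 49.905}
[[249.57945402 230.17655266]
 [249.82685073 205.84116845]]
shift u [-0.09  1.59 -0.1 ] turn u [-0.05  0.06  0.08]
```

View pics/w4c.png

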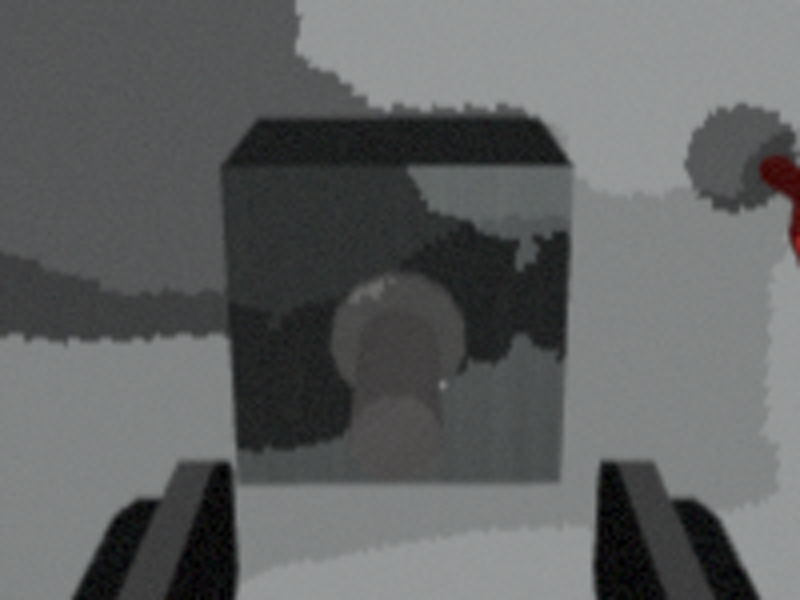

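The grip top is at (249,229) and the flange at (249.5,204), within 2 px of the prediction and centred between the jaws. Descending.

>>> apply_moves([
  [[-0.06,0.4,-0.12,0,0,0],[0,0.4,0,0,0,0],[0,0.4,0,0,0,0],[0,0.2,0,0,0,0],[0,0,0,0,0,0],[0,0,0,0,0,0]],
])

```text
clock: 11.98
eef_pos: [532.5, 10.8, 85.3]
tool_rot: [-1.568, -0.019, 0.236]
force: [-0.7, 0.1, -0.4]
width: 49.8
```

```bash
python3 - <<'E'
from h import *
s=st()
y=np.radians(13); X=[np.cos(y),np.sin(y),0];Y=[0,0,-1];Z=np.cross(X,Y)
delta(s,[525.5,7.5,74],Ro.from_matrix(np.c_[X,Y,Z]))
E
```

```text
{'clock': 11.983, 'qpos': [0.07, 0.679, -0.208, 1.982, 0.268, 0.487, -0.093], 'eef_pos': [532.541, 10.792, 85.285], 'tool_rot': [-1.568, -0.019, 0.236], 'force': [-0.688, 0.133, -0.352], 'width': 49.751}
shift u [-0.2   0.28 -0.04] turn u [-0.04  0.11  0.22]
```

>>> apply_moves([
  [[-0.2,0.1,-0.04,-0.04,0.1,0.22],[0,0.1,0,0,0,0],[0,0,0,0,0,0]],
])

```text
clock: 12.23
eef_pos: [526.1, 7.7, 78.7]
tool_rot: [-1.572, -0.002, 0.227]
force: [-0.0, -0.5, 0.2]
width: 49.9
```

```bash
python3 - <<'E'
from h import *
s=st()
y=np.radians(13); X=[np.cos(y),np.sin(y),0];Y=[0,0,-1];Z=np.cross(X,Y)
delta(s,[525.5,7.5,74],Ro.from_matrix(np.c_[X,Y,Z]))
E
```

```text
{'clock': 12.233, 'qpos': [0.062, 0.688, -0.197, 1.988, 0.27, 0.488, -0.103], 'eef_pos': [526.131, 7.722, 78.74], 'tool_rot': [-1.572, -0.002, 0.227], 'force': [-0.033, -0.535, 0.231], 'width': 49.86}
shift u [-0.02  0.12 -0.  ] turn u [0.01 0.01 0.02]
```

>>> apply_moves([
  [[-0.02,0.12,0,0,0,0],[0,0,0,0,0,0],[0,0,0,0,0,0],[0,0,0,0,0,0],[0,0,0,0,0,0],[0,0,0,0,0,0],[0,0,0,0,0,0]],
], claw=5)

```text
clock: 12.82
eef_pos: [525.9, 7.4, 74.5]
tool_rot: [-1.572, -0.004, 0.227]
force: [0.4, 0.4, -1.6]
width: 14.5
```

>>> apply_moves([
  [[0,-0.3,0,0,0,0],[0,-0.6,0,0,0,0],[0,-0.7,0,0,0,0],[0,-0.7,0,0,0,0],[0,-0.7,0,0,0,0],[0,-0.4,0,0,0,0],[0,0,0,0,0,0]],
])

```text
clock: 13.4
eef_pos: [525.4, 7.9, 214.5]
tool_rot: [-1.571, -0.002, 0.228]
force: [0.4, -0.3, -1.6]
width: 14.6
```

```bash
python3 - <<'E'
from h import *
s=st()
y=np.radians(13); X=[np.cos(y),np.sin(y),0];Y=[0,0,-1];Z=np.cross(X,Y)
delta(s,[525.5,-258,190],Ro.from_matrix(np.c_[X,Y,Z]))
E
```

```text
{'clock': 13.4, 'qpos': [0.127, 0.483, -0.283, 1.879, 0.181, 0.803, -0.023], 'eef_pos': [525.41, 7.924, 214.479], 'tool_rot': [-1.571, -0.002, 0.228], 'force': [0.395, -0.259, -1.582], 'width': 14.552}
shift u [-1.5   0.61 -6.48] turn u [0.   0.01 0.02]
```

>>> apply_moves([
  [[-0.2,0,-0.9,0,0,0],[-0.2,0,-0.9,0,0,0],[-0.2,0,-0.9,0,0,0],[-0.2,0,-0.9,0,0,0],[-0.2,0,-0.9,0,0,0],[-0.2,0,-0.9,0,0,0],[-0.15,0,-0.5,0,0,0],[0,0,0,0,0,0]],
])

```text
clock: 14.07
eef_pos: [525.9, -240.4, 207.3]
tool_rot: [-1.567, 0.001, 0.239]
force: [-0.5, 0.0, -0.0]
width: 14.6
```

>>> apply_moves([
  [[0,0,0,0,0,0],[0,0,0,0,0,0]],
])

```text
clock: 14.23
eef_pos: [524.1, -241.3, 204.7]
tool_rot: [-1.564, 0.004, 0.235]
force: [0.0, 0.5, -1.4]
width: 14.7
```

```bash
python3 - <<'E'
from h import *
s=st()
y=np.radians(13); X=[np.cos(y),np.sin(y),0];Y=[0,0,-1];Z=np.cross(X,Y)
delta(s,[525.5,-258,170],Ro.from_matrix(np.c_[X,Y,Z]))
E
```

```text
{'clock': 14.233, 'qpos': [0.56, 0.568, -0.272, 1.744, 0.187, 0.861, 0.441], 'eef_pos': [524.071, -241.346, 204.68], 'tool_rot': [-1.564, 0.004, 0.235], 'force': [0.009, 0.473, -1.381], 'width': 14.67}
shift u [-0.06  0.86 -0.42] turn u [-0.07  0.09 -0.04]
```

>>> apply_moves([
  [[-0.06,0.3,-0.4,-0.07,0.09,-0.04],[0,0.4,0,0,0,0],[0,0.05,0,0,0,0],[0,0,0,0,0,0],[0,0,0,0,0,0]],
])

```text
clock: 14.65
eef_pos: [526.7, -248.4, 172.7]
tool_rot: [-1.565, 0.0, 0.238]
force: [0.3, -0.5, -0.0]
width: 14.8
```

```bash
python3 - <<'E'
from h import *
s=st()
w=grab('wrist','w5');d=grab('side','s5');t=grab('top','t5')
p=s['eef_pos'];T=Ro.from_euler('xyz',s['tool_rot']);tip=p+T.apply([0,69.5,0]);print('tip est',tip)
for n,q in(('w',w),('s',d)):print(n,proj(q,[[525.3,-258.3,80],tip]))
crop('w5',180,130,150,150,2.66,'a');crop('s5',215,185,110,150,3.63,'b')
A,B=cv2.imread('pics/a.png'),cv2.imread('pics/b.png');h=min(len(A),len(B));x=np.hstack([A[:h],cv2.resize(B,None,fx=400/399.0*1,fy=1)[:h]]) if 0 else None
A=cv2.resize(A,(600,600))[:, :400] if 0 else cv2.resize(A,(400,400));B=cv2.resize(B,(400,545))
A=np.pad(A,((0,145),(0,0),(0,0)));cv2.imwrite('pics/m5.png',np.hstack([A,B]))
y=np.radians(13); X=[np.cos(y),np.sin(y),0];Y=[0,0,-1];Z=np.cross(X,Y)
delta(s,[525.5,-258,170],Ro.from_matrix(np.c_[X,Y,Z]))
E
```

```text
{'clock': 14.65, 'qpos': [0.563, 0.613, -0.262, 1.764, 0.204, 0.795, 0.441], 'eef_pos': [526.666, -248.352, 172.707], 'tool_rot': [-1.565, 0.0, 0.238], 'force': [0.292, -0.549, -0.008], 'width': 14.759}
tip est [ 526.56130905 -247.98342546  103.20805442]
w [[249.97469101 203.4664209 ]
 [254.21088089 202.08982453]]
s [[274.25635469 283.65377727]
 [273.73420672 269.0618561 ]]
shift u [-0.09  0.07 -0.23] turn u [-0.06  0.13 -0.  ]
```

View pics/m5.png

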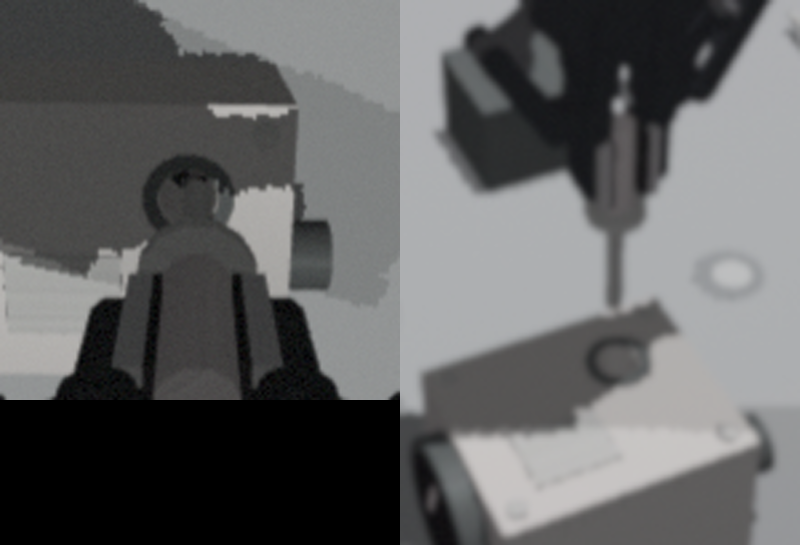

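Side view: tip at (273.9,269), as predicted, and the aperture at (275.5,284). Wrist view: aperture ring at (250.5,204), within 1 px of prediction. The stylus is held upright, and the tip still needs about 10 mm towards -y.

>>> apply_moves([
  [[-0.07,0,-0.23,-0.06,0.13,0],[0,0,0,0,0,0],[0,0,0,0,0,0]],
])

```text
clock: 15.05
eef_pos: [527.6, -259.8, 175.1]
tool_rot: [-1.575, -0.003, 0.226]
force: [-0.7, -0.9, -0.1]
width: 14.4
```

```bash
python3 - <<'E'
from h import *
s=st()
y=np.radians(13); X=[np.cos(y),np.sin(y),0];Y=[0,0,-1];Z=np.cross(X,Y)
delta(s,[526,-258,150],Ro.from_matrix(np.c_[X,Y,Z]))
E
```

```text
{'clock': 15.05, 'qpos': [0.572, 0.613, -0.255, 1.754, 0.206, 0.796, 0.443], 'eef_pos': [527.629, -259.761, 175.123], 'tool_rot': [-1.575, -0.003, 0.226], 'force': [-0.683, -0.853, -0.144], 'width': 14.45}
shift u [-0.03  0.63  0.05] turn u [ 0.04 -0.01  0.04]
```

>>> apply_moves([
  [[-0.05,0.15,0.05,0.04,0,0.04],[-0.02,0.15,0,0,0,0],[-0.02,0.15,0,0,0,0],[-0.02,0,0,0,0,0]],
])

```text
clock: 15.38
eef_pos: [522.7, -259.5, 156.0]
tool_rot: [-1.572, -0.001, 0.225]
force: [0.1, -1.1, -1.7]
width: 14.8
```

```bash
python3 - <<'E'
from h import *
s=st()
y=np.radians(13); X=[np.cos(y),np.sin(y),0];Y=[0,0,-1];Z=np.cross(X,Y)
delta(s,[526,-258,125],Ro.from_matrix(np.c_[X,Y,Z]))
E
```

```text
{'clock': 15.383, 'qpos': [0.571, 0.634, -0.248, 1.779, 0.215, 0.753, 0.437], 'eef_pos': [522.669, -259.491, 156.036], 'tool_rot': [-1.572, -0.001, 0.225], 'force': [0.141, -1.081, -1.742], 'width': 14.829}
shift u [0.09 0.78 0.02] turn u [ 0.01 -0.02  0.01]
```

>>> apply_moves([
  [[0.08,0,0.03,0,0,0],[0,0.15,0,0,0,0],[0,0.15,0,0,0,0],[0,0.15,0,0,0,0],[0,0,0,0,0,0]],
])

```text
clock: 15.8
eef_pos: [525.3, -257.0, 135.3]
tool_rot: [-1.571, 0.0, 0.225]
force: [-0.0, 0.7, -0.8]
width: 14.2
```

```bash
python3 - <<'E'
from h import *
s=st()
y=np.radians(13); X=[np.cos(y),np.sin(y),0];Y=[0,0,-1];Z=np.cross(X,Y)
delta(s,[526,-258,112.5],Ro.from_matrix(np.c_[X,Y,Z]))
E
```

```text
{'clock': 15.8, 'qpos': [0.559, 0.664, -0.239, 1.79, 0.225, 0.714, 0.423], 'eef_pos': [525.335, -256.976, 135.29], 'tool_rot': [-1.571, 0.0, 0.225], 'force': [-0.015, 0.746, -0.783], 'width': 14.156}
shift u [ 0.01  0.57 -0.03] turn u [-0.   -0.02 -0.  ]
```

Tip is about 14 mm inside the bore, centred, with no lateral force. Now down onto the button.

>>> apply_moves([
  [[0.01,0.12,-0.03,0,0,0],[0,0.12,0,0,0,0],[0,0.12,0,0,0,0],[0,0.1,0,0,0,0],[0,0.08,0,0,0,0]],
])

```text
clock: 16.22
eef_pos: [527.0, -258.5, 112.7]
tool_rot: [-1.572, -0.001, 0.225]
force: [-3.1, 1.4, 31.7]
width: 14.7
```

```bash
python3 - <<'E'
from h import *
s=st()
y=np.radians(13); X=[np.cos(y),np.sin(y),0];Y=[0,0,-1];Z=np.cross(X,Y)
delta(s,[526,-258,112.5],Ro.from_matrix(np.c_[X,Y,Z]))
E
```

```text
{'clock': 16.217, 'qpos': [0.553, 0.698, -0.228, 1.801, 0.238, 0.668, 0.414], 'eef_pos': [527.024, -258.509, 112.714], 'tool_rot': [-1.572, -0.001, 0.225], 'force': [-3.135, 1.373, 31.69], 'width': 14.691}
shift u [-0.02  0.01  0.02] turn u [ 0.01 -0.02  0.01]
```

>>> apply_moves([
  [[0,0.02,0,0,0,0],[0,0.02,0,0,0,0],[0,0.02,0,0,0,0],[0,0.02,0,0,0,0]],
])

```text
clock: 16.55
eef_pos: [527.1, -258.4, 113.3]
tool_rot: [-1.573, -0.001, 0.225]
force: [-1.6, 1.4, 7.5]
width: 14.7
```

>>> apply_moves([
  [[0,0.05,0,0,0,0],[0,0.05,0,0,0,0],[0,0.05,0,0,0,0]],
])

```text
clock: 16.8
eef_pos: [527.3, -258.7, 113.0]
tool_rot: [-1.576, -0.001, 0.224]
force: [-4.4, 2.1, 17.7]
width: 14.4
```

```bash
python3 - <<'E'
from h import *
s=st()
for i in range(10):
    if i in(0,5,9): d=grab('side',f's6{i}')
    else: grab('wrist',f'w6{i}')
    q=readout.read_state();print(q['clock'],q['eef_pos'],q['force'].round(1) if hasattr(q['force'],'round') else q['force'])
grab('side','s7');grab('top','t7')
crop('s7',150,80,190,250,2.3,'a');crop('t7',75,150,90,90,4,'b')
A=cv2.imread('pics/a.png');B=cv2.resize(cv2.imread('pics/b.png'),(360,360));B=np.pad(B,((0,len(A)-360),(0,0),(0,0)));cv2.imwrite('pics/m7.png',np.hstack([A,B]))
E
```

```text
{'clock': 16.8, 'qpos': [0.549, 0.696, -0.225, 1.803, 0.24, 0.665, 0.409], 'eef_pos': [527.297, -258.659, 112.983], 'tool_rot': [-1.576, -0.001, 0.224], 'force': [-4.396, 2.117, 17.746], 'width': 14.401}
16.85 [ 527.25643643 -258.56263533  112.9621182 ] [-4.   2.5 17.7]
16.9 [ 527.23094801 -258.62154085  112.97238643] [-3.7  1.7 17.5]
16.95 [ 527.28440696 -258.57972404  113.00338593] [-4.   1.5 17. ]
17.0 [ 527.26076349 -258.58286608  112.97594992] [-4.1  2.7 16.9]
17.05 [ 527.25919172 -258.59762256  112.98996624] [-4.2  1.7 17. ]
17.1 [ 527.27311102 -258.58418647  112.99509135] [-3.4  2.5 17. ]
17.15 [ 527.27993322 -258.57956396  112.99671848] [-4.2  2.1 17.2]
17.2 [ 527.25328369 -258.59721215  112.96782545] [-4.1  1.8 16.5]
17.25 [ 527.24742804 -258.61259669  112.98178251] [-4.   1.3 17. ]
17.3 [ 527.2803895  -258.59405632  112.9921847 ] [-3.8  1.2 17.3]
```

View pics/m7.png

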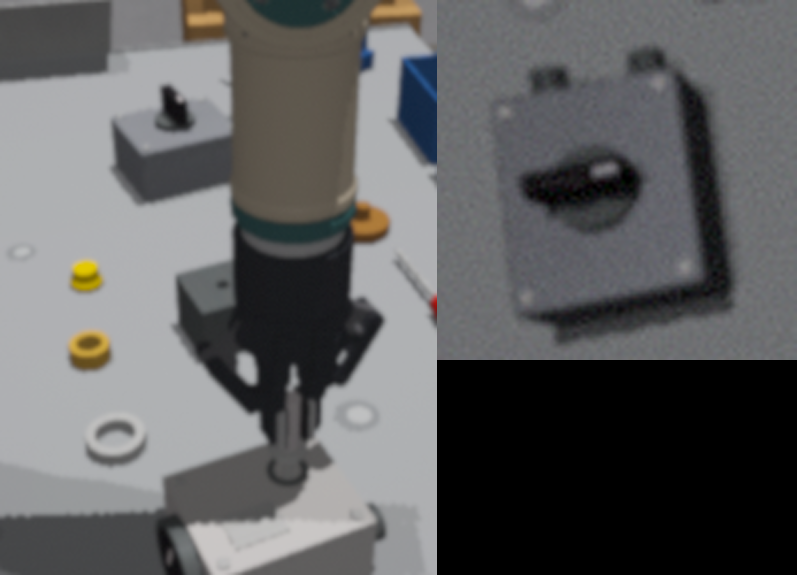

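The stylus stands in the aperture (side crop (287,465)), the stand is empty, and the handle bar lies across the box at (580,180) in the top crop. The push is steady at about 17 N at stop height, so I'm handing in.

```bash
python3 -c "
from h import *
print(finish_job())"
```

```text
the job is handed in; nothing more can be done
None
```

I turned the supply handle clockwise to its on stop, then took the steel stylus from its stand and lowered it through the housing's aperture. I handed the job in with the gripper still holding the stylus on the button. The hand-in gives no verdict, so what follows is only what I measured.

- **Handle:** the gripper turned about 93°, and the torque rose to 1.8 N m at the stop. After I let go, the bar still lay along the box's y axis in both the wrist and top pictures.
- **Button:** over the last 0.5 s, the push held steady at about 17 N, against the 5 N needed. From the grip height I estimate the tip at 43.5 mm above the bench, and fully pressed is 44 mm. I could not see the button itself.
- **Side force:** about 4 N sideways remains on the tool. The TCP sits about 1–2 mm from the estimated aperture centre, within the roughly 5 mm of clearance.
- **Forces and time:** the highest reading was 31.7 N, on first reaching the button, and I eased it after that. The fingertips also rested on the handle's disc at up to 9.7 N while turning. The clock stood at about 17.4 s of the 54 s allowed.
- **Other things on the bench:** the arm was kept clear of the red look-alike and the rest. I saw nothing displaced, though the arm hid part of the bench in the last pictures.

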